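# Sort tagged sensor modules, pin-test the passed ones and rack them

## Task

Sort the sensor modules by the white tag on top: those with a round disc go flat into the nests of the test fixture, one to a nest, those with a cross go upright into the steel reject tray. When all are sorted, swing the fixture's sprung lever to its stop, hold it there for about half a second, and let it return fully; then move the tested modules flat into the nests of the grey outgoing rack. Do not knock over or push away the jar or the loupe.

Things in the scene. Friction and masses are not known exactly. Their poses are not given: they have to be found in the camera images.
- pass_1: Sensor module: a black box, 48 mm along its x, 32 mm along its y, 34 mm high, the same either way round, about 0.1 kg; its origin is the centre of its underside. On its top a white tag: a round disc, 27 mm across = passed inspection. May be absent.
- pass_2: Sensor module: a black box, 48 mm along its x, 32 mm along its y, 34 mm high, the same either way round, about 0.1 kg; its origin is the centre of its underside. On its top a white tag: a round disc, 27 mm across = passed inspection. May be absent.
- pass_3: Sensor module: a black box, 48 mm along its x, 32 mm along its y, 34 mm high, the same either way round, about 0.1 kg; its origin is the centre of its underside. On its top a white tag: a round disc, 27 mm across = passed inspection. May be absent.
- reject_1: Sensor module: a black box, 48 mm along its x, 32 mm along its y, 34 mm high, the same either way round, about 0.1 kg; its origin is the centre of its underside. On its top a white tag: a diagonal cross (X), 34 mm arms = rejected. May be absent.
- reject_2: Sensor module: a black box, 48 mm along its x, 32 mm along its y, 34 mm high, the same either way round, about 0.1 kg; its origin is the centre of its underside. On its top a white tag: a diagonal cross (X), 34 mm arms = rejected. May be absent.
- test_fixture: Aluminium plate on pillars over a dark base, fixed to the bench. Origin on the bench under the middle nest. Three nests (open pockets, 56 mm along x by 40 mm along y, 8 mm deep) in a row at y = -0.054, 0 and +0.054 m in its frame; pocket floor 22 mm, plate top 30 mm above the bench; plate 80 mm in x, 174 mm in y. Its lever turns about a vertical axis at (0, -0.115) m in its frame.
- test_lever (a joint): Lever of the test fixture, rad: 0 at rest, 1.0 at its stop, which raises the test pins. Grows clockwise seen from above (the knob comes towards the robot's side, -x of the fixture). A spring always pulls it back to 0; at the knob it takes about 2 N at rest to 8 N at the stop.
- lever_knob (a point): Grip of the lever: an upright black round post, 18 mm in diameter, 88 mm from the lever's axis. This point is on its centre line 65 mm above the bench; the post's top is 85 mm above the bench, the top of the steel lever arm under it 45 mm.
- out_rack: Grey plastic outgoing rack, fixed to the bench. Origin on the bench under the middle nest. Three nests (open pockets 56 mm along x by 40 mm along y, 8 mm deep) at y = -0.054, 0 and +0.054 m in its frame; pocket floor 4 mm, plate top 12 mm above the bench; 80 mm in x, 174 mm in y.
- reject_tray: Steel reject tray, an open box fixed to the bench, 150 mm along x, 140 mm along y, 22 mm high, walls and floor 5 mm thick. Origin on the bench under its centre. Takes two modules side by side, for instance at y = -0.03 and +0.03 m in its frame, long sides along x.
- nut_jar: White screw-top jar, 44 mm across, 61 mm high, a bystander; origin at the centre of its underside.
- loupe: Black loupe, 37 mm across, 38 mm high, a bystander; origin at the centre of its underside.

How it is judged:
On the way, in this order (a step that is already met when the one before it is completed fails the run):
1. every disc-tagged module lies in a nest of the test fixture and every cross-tagged one in the reject tray (x of pass_1 in the frame of test_fixture between -0.012 and 0.012 m and y of pass_1 in the frame of test_fixture between -0.068 and 0.068 m and z of pass_1 in the frame of test_fixture between 0.018 and 0.026 m and angle between each of pass_1, pass_2, pass_3, reject_1, reject_2's own z axis and vertical below 0.12 rad and x of pass_2 in the frame of test_fixture between -0.012 and 0.012 m and y of pass_2 in the frame of test_fixture between -0.068 and 0.068 m and z of pass_2 in the frame of test_fixture between 0.018 and 0.026 m and x of pass_3 in the frame of test_fixture between -0.012 and 0.012 m and y of pass_3 in the frame of test_fixture between -0.068 and 0.068 m and z of pass_3 in the frame of test_fixture between 0.018 and 0.026 m and x of reject_1 in the frame of reject_tray between -0.07 and 0.07 m and y of reject_1 in the frame of reject_tray between -0.065 and 0.065 m and z of reject_1 in the frame of reject_tray between 0.001 and 0.009 m and x of reject_2 in the frame of reject_tray between -0.07 and 0.07 m and y of reject_2 in the frame of reject_tray between -0.065 and 0.065 m and z of reject_2 in the frame of reject_tray between 0.001 and 0.009 m), for 0.2 s.
2. the lever is at its stop while the disc-tagged modules lie in the fixture's nests (value of joint test_lever above 0.88 rad and x of pass_1 in the frame of test_fixture between -0.012 and 0.012 m and y of pass_1 in the frame of test_fixture between -0.068 and 0.068 m and z of pass_1 in the frame of test_fixture between 0.018 and 0.026 m and angle between each of pass_1, pass_2, pass_3's own z axis and vertical below 0.12 rad and x of pass_2 in the frame of test_fixture between -0.012 and 0.012 m and y of pass_2 in the frame of test_fixture between -0.068 and 0.068 m and z of pass_2 in the frame of test_fixture between 0.018 and 0.026 m and x of pass_3 in the frame of test_fixture between -0.012 and 0.012 m and y of pass_3 in the frame of test_fixture between -0.068 and 0.068 m and z of pass_3 in the frame of test_fixture between 0.018 and 0.026 m), for 0.2 s.
3. the lever has returned (value of joint test_lever below 0.06 rad), for 0.2 s.
At the end, for the whole second after the job is handed in: Every disc-tagged module lies flat in a nest of the outgoing rack (within 4 mm of the pocket floor's height, tilted under 0.12 rad), every cross-tagged one upright on the floor of the reject tray, all at rest, and the lever is back at rest (under 0.06 rad) (x of pass_1 in the frame of out_rack between -0.012 and 0.012 m and y of pass_1 in the frame of out_rack between -0.068 and 0.068 m and z of pass_1 in the frame of out_rack between 0 and 0.008 m and angle between each of pass_1, pass_2, pass_3, reject_1, reject_2's own z axis and vertical below 0.12 rad and x of pass_2 in the frame of out_rack between -0.012 and 0.012 m and y of pass_2 in the frame of out_rack between -0.068 and 0.068 m and z of pass_2 in the frame of out_rack between 0 and 0.008 m and x of pass_3 in the frame of out_rack between -0.012 and 0.012 m and y of pass_3 in the frame of out_rack between -0.068 and 0.068 m and z of pass_3 in the frame of out_rack between 0 and 0.008 m and x of reject_1 in the frame of reject_tray between -0.07 and 0.07 m and y of reject_1 in the frame of reject_tray between -0.065 and 0.065 m and z of reject_1 in the frame of reject_tray between 0.001 and 0.009 m and x of reject_2 in the frame of reject_tray between -0.07 and 0.07 m and y of reject_2 in the frame of reject_tray between -0.065 and 0.065 m and z of reject_2 in the frame of reject_tray between 0.001 and 0.009 m and value of joint test_lever below 0.06 rad and linear speed of each of pass_1, pass_2, pass_3, reject_1, reject_2 below 0.02 m/s); the robot touches nothing.
It fails at once if the jar or the loupe is knocked over or shifted by more than 5 cm (angle between any of nut_jar, loupe's own z axis and vertical above 0.5 rad or distance of any of nut_jar, loupe from where it was at the start of the episode above 0.05 m).
Of pass_1, pass_2, pass_3 only 2 to 3 are there at a start; the rules pass over those that are not, and their reading is None.
Of reject_1, reject_2 only 1 to 2 are there at a start; the rules pass over those that are not, and their reading is None.
At some moment in a run one of pass_1, pass_2, pass_3, reject_1, reject_2 may be knocked a few centimetres aside while the robot is not near it.
Once in a run the grip may slacken for a moment while it holds something.
It also fails if it takes over 210 s, if anything falls off the work surface, if the arm or the gripper's body presses on something with over 40 N, if the wrist force passes 120 N, or if a joint passes its speed limit or range.

## Robot

A 7-joint arm with a two-finger parallel gripper is mounted at the origin on a cart in front of the work surface, level with it; the furniture and walls round the work are solid. World frame = base frame: x ahead of the robot, y to its left, z up, the work surface at z = 0. Lengths are in m, angles in rad, forces in N, time in s.
With the tool pointing down it reaches from about 0.35 to 0.9 m from the base axis. Payload 7.2 kg.
Tool frame: the origin (TCP) lies at the very end of the fingers, on their centre line; the grasp point (between the pads) lies 19 mm behind it (ctrl.hold_point_z is the distance from the TCP to the grasp point, in m); z points along the fingers, y is the line along which they close (so a half turn about z gives the same grasp; the last joint's range is limited). The gripper opens to 88 mm and grips with 3 to 60 N. Pads are 20 mm wide; open, the fingers measure 115 mm over their backs; the gripper's body (75 mm by 178 mm) begins 61 mm behind the grasp point.
Start: joints at [-1.223, 0.411, -0.013, 1.596, 0.006, 1.134, -0.082], TCP at [0.252, 0.572, 0.223] pointing down, gripper open.
Joint ranges: [-2.95, 2.95], [-0.29, 1.99], [-1.47, 1.44], [0.14, 2.54], [-1.03, 4.17], [0.13, 1.85], [-2.86, 2.86]. Speed limits (rad/s): [2.39, 2.39, 3.01, 3.01, 3.14, 3.14, 3.14].

## Interface

Orientations are given as [roll, pitch, yaw] about the fixed x, y, z axes, in that order (R = Rz(yaw) Ry(pitch) Rx(roll)).
In Python, from station import ctrl gives the robot as it stands. Calls block until the motion is done:
- ctrl.goto(position, orientation): joint-space move of the TCP to a pose.
- ctrl.move_straight(position, orientation=None, vel=0.15, stop_force=None): straight line of the TCP; orientation=None keeps the orientation; vel is the mean speed in m/s. With stop_force (N) it stops when the force on the tool has changed by that much, and returns True; else False.
- ctrl.set_joints(angles): joint-space move.
- ctrl.move_gripper(opening, effort=None): finger opening in m; effort is the grip in N (None keeps the last); returns when the fingers have stopped.
- ctrl.pause(seconds).
- ctrl.solve_ik(position, orientation): joint angles nearest the present ones, or None.
- ctrl.read_state(): the state.
- ctrl.snapshot(name): name is "scene" or "top"; returns the picture (420x560x3 uint8, red, green, blue); there is no depth.
- ctrl.camera_model(name): a dict with "mtx" (3x3 intrinsics, pixels), "k1" (the pictures are not rectified: a ray, as slopes to the right and down, at radius r is drawn at 1 + k1 r^2 times it, then the intrinsics apply), "world_from_camera" (4x4, takes a point from camera to world coordinates). Camera axes: x right, y up, looking along -z (the intrinsics and any distortion apply to the point x, -y, -z); pixel columns grow to the right and rows downward; lengths in m; the calibration is good to about 2 mm. A picture is of the moment at which its call begins. camera_model takes no time and is no camera call.
A pose or a line that the arm cannot do raises ctrl.MotionError and nothing moves.
- ctrl.job_done(): hands the job in; it is judged then, once.
The state is a dict: "time": time; "qpos": joint angles; "joint_vel": joint speeds; "joint_torque": joint torques, N m; "tool_pos": TCP position; "ee_rot": TCP orientation; "force": force on the tool from outside, world axes, zero at the start; "ft_torque": the same for the moment, N m; "gripper_width": finger opening in m; "finger_force": force on a finger pad.
Only numpy, scipy, OpenCV 4.12 (cv2) and the standard library are available. Lean on these libraries where they do the work, as an engineer would, in place of code of your own. Each camera call takes 0.05 s, during which the arm holds its last target. There are 200 camera calls.

## Working session

There is one attempt and no reset: what is moved stays moved. The work goes in short steps, each a Python script; the robot and the scene stay as the last script left them, time stands still between calls to the robot, and variables do not carry over. Pictures are saved under pics/ and viewed, at most 14 in all, crops included, and the job is handed in when it is done.

```bash
ls; mkdir -p pics
python3 - <<'E'
from station import ctrl
import cv2
for n in("top","scene"):
    cv2.imwrite(f"pics/{n}0.png",cv2.resize(ctrl.snapshot(n)[:,:,::-1],(800,600),interpolation=cv2.INTER_CUBIC))
    c=ctrl.camera_model(n);print(n,c)
print(ctrl.read_state()); print(ctrl.hold_point_z)
E
```

```text
pics
top {'mtx': array([[407.64795716,   0.        , 287.20474528],
       [  0.        , 407.64795716, 208.02844941],
       [  0.        ,   0.        ,   1.        ]]), 'k1': -0.025559397208001607, 'world_from_camera': array([[ 0.01953276,  0.99825948, -0.0556461 ,  0.48045639],
       [-0.99916484,  0.02148782,  0.03475482,  0.02025478],
       [ 0.03589004,  0.05492077,  0.99784549,  1.11446092],
       [ 0.        ,  0.        ,  0.        ,  1.        ]])}
scene {'mtx': array([[484.20007571,   0.        , 280.39887724],
       [  0.        , 484.20007571, 208.25662258],
       [  0.        ,   0.        ,   1.        ]]), 'k1': 0.025248694885379147, 'world_from_camera': array([[ 0.88789912,  0.18123581, -0.42283417,  0.08508449],
       [-0.4599008 ,  0.37215324, -0.80622157, -0.87872818],
       [ 0.01124289,  0.91030519,  0.41378503,  0.51476056],
       [ 0.        ,  0.        ,  0.        ,  1.        ]])}
{'time': 0.1, 'qpos': array([-1.22319142,  0.41183175, -0.01270223,  1.59692939,  0.0056051 ,
        1.13430348, -0.08217294]), 'joint_vel': array([-1.72696464e-03,  3.44883571e-04, -7.59248858e-05, -1.00299691e-03,
       -8.55984501e-04, -1.55689675e-03, -1.93062624e-03]), 'joint_torque': array([ 1.76302878e-03, -5.89096069e+01,  6.43273629e-01, -2.91712135e+01,
       -5.38375892e-02,  1.44494590e-02,  3.38479060e-05]), 'tool_pos': array([0.25231618, 0.57132065, 0.22189852]), 'ee_rot': array([-3.14016050e+00,  1.09629695e-04,  2.72583212e+00]), 'force': array([-0.15030764, -0.37690277, -0.26645263]), 'ft_torque': array([-0.06340021,  0.03301042,  0.02028128]), 'finger_force': 0.0, 'gripper_width': 0.08768045556311346}
0.0187
```

View pics/top0.png

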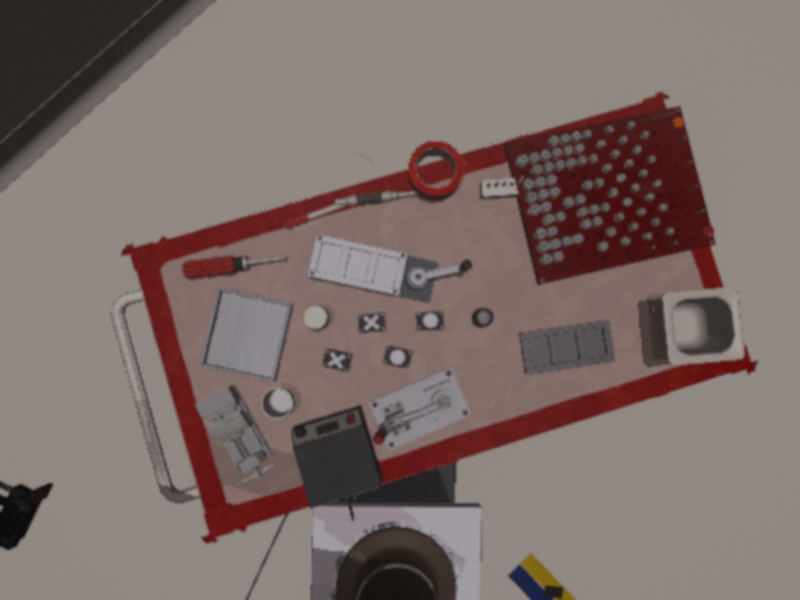

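View pics/scene0.png

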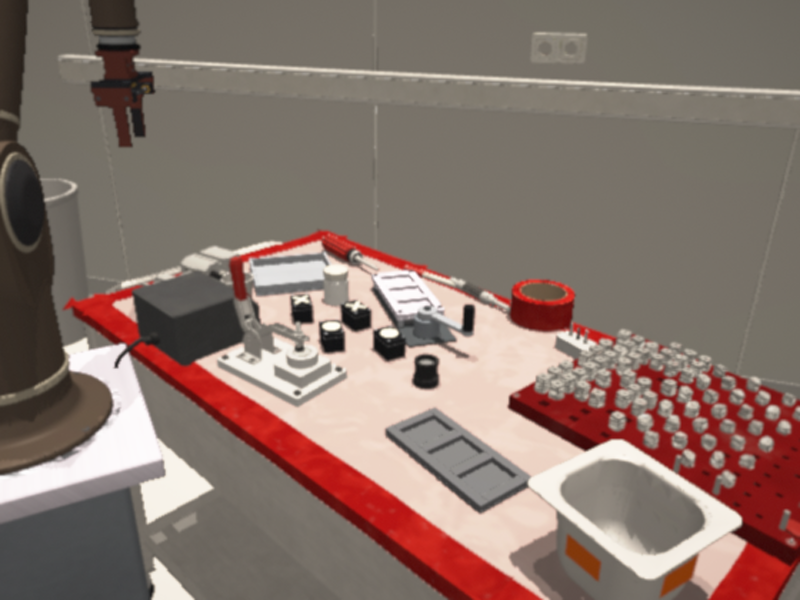

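The top view shows two crosses (371,323) and (337,360), and two discs (430,320) and (397,357). The fixture is at (358,265) with its knob at (465,265), the tray at (247,335) and the rack at (566,346). The jar is at (316,317) and the loupe at (483,317).

```bash
cat > h.py <<'E'
from station import ctrl
import numpy as np, cv2
def p2w(name,u,v,z):
    c=ctrl.camera_model(name);D=np.array([c['k1'],0,0,0,0.])
    n=cv2.undistortPoints(np.array([[[u,v]]],float),c['mtx'],D)[0,0]
    T=c['world_from_camera'];d=T[:3,:3]@[n[0],-n[1],-1];o=T[:3,3]
    return (o+d*(z-o[2])/d[2])[:2]
def w2p(name,P):
    c=ctrl.camera_model(name);T=np.linalg.inv(c['world_from_camera'])
    q=np.atleast_2d(P)@T[:3,:3].T+T[:3,3];q=q*[1,-1,-1]
    return cv2.projectPoints(q,np.zeros(3),np.zeros(3),c['mtx'],np.array([c['k1'],0,0,0,0.]))[0][:,0]
def local(o,yaw,pts):
    c,s=np.cos(yaw),np.sin(yaw);pts=np.atleast_2d(pts)
    return np.c_[o[0]+c*pts[:,0]-s*pts[:,1],o[1]+s*pts[:,0]+c*pts[:,1],pts[:,2]]
def modules(img,z=0.034):
    """white tags on black tops: (xy, yaw of long side, fill) from black blob + tag"""
    hsv=cv2.cvtColor(img,cv2.COLOR_RGB2HSV);out=[]
    return hsv
E
python3 - <<'E'
from h import *
im=ctrl.snapshot("top"); cv2.imwrite("pics/raw.png",im[:,:,::-1])
c=im[155:285,135:335]
cv2.imwrite("pics/c1.png",cv2.resize(c[:,:,::-1],(800,520),interpolation=cv2.INTER_CUBIC))
c=im[150:280,290:440]
cv2.imwrite("pics/c2.png",cv2.resize(c[:,:,::-1],(600,520),interpolation=cv2.INTER_CUBIC))
E
```

```text
(no output)
```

View pics/c1.png

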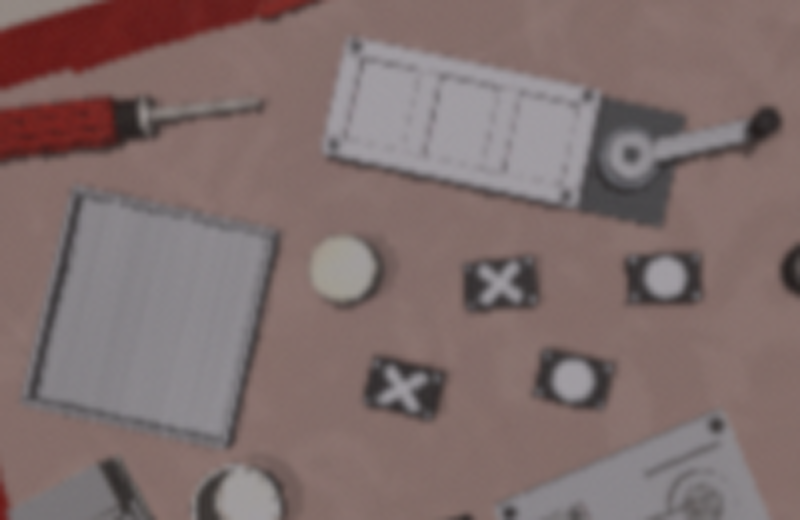

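View pics/c2.png

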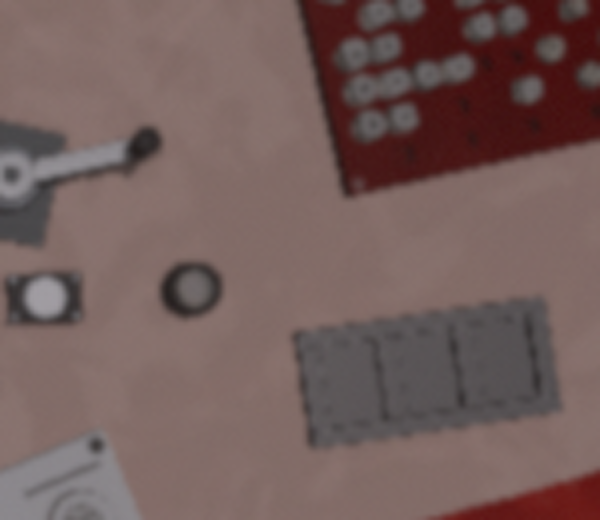

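c1 gives the fixture plate corners as (352,38), (602,88), (577,208), (326,153), and the tray corners as (75,190), (280,235), (230,445), (28,400). The knob top is at (768,120). c2 gives the rack corners as (296,333), (545,298), (560,408), (310,447).

```bash
cat > h2.py <<'E'
from h import *
def find(seed,img=None,z=.034):
    """module near world xy seed: xy of tag, yaw of long side, size (m), tag fill"""
    img=ctrl.snapshot("top") if img is None else img
    u,v=np.round(w2p("top",[*seed,z])[0]).astype(int);r=20
    S=8;g=cv2.resize(cv2.cvtColor(img,cv2.COLOR_RGB2GRAY)[v-r:v+r,u-r:u+r],None,fx=S,fy=S,interpolation=cv2.INTER_CUBIC)
    px=lambda q:((q[0]+.5)/S-.5+u-r,(q[1]+.5)/S-.5+v-r)
    b=cv2.morphologyEx((g<88).astype(np.uint8),cv2.MORPH_CLOSE,np.ones((9,9)))
    cs=cv2.findContours(b,cv2.RETR_EXTERNAL,cv2.CHAIN_APPROX_NONE)[0]
    cs=[k for k in cs if cv2.contourArea(k)>40*S*S/2]
    k=min(cs,key=lambda k:np.hypot(*(k[:,0].mean(0)-r*S)))
    W=np.array([p2w("top",*px(q),z) for q in cv2.convexHull(k)[:,0]])
    (cx,cy),(w,h),a=cv2.minAreaRect((W*1e4).astype(np.float32));a=np.radians(a)
    if w<h:a+=np.pi/2
    m=np.zeros_like(g);cv2.drawContours(m,[cv2.convexHull(k)],-1,1,-1)
    t=(m>0)&(g>125);ys,xs=np.nonzero(t)
    return p2w("top",*px((xs.mean(),ys.mean())),z),(a+np.pi/2)%np.pi-np.pi/2,(np.array([cx,cy])/1e4,sorted([w/1e4,h/1e4])),t.sum()/S/S
E
cat > calib.py <<'E'
from h2 import *
def box(pts,off,z):
    P=np.array([p2w("top",off[0]+(x+.5)/4-.5,off[1]+(y+.5)/4-.5,z) for x,y in pts]);return P
out={}
# image right = -y of frame, up = +x : TL,TR,BR,BL
for n,pts,off,z in [("fix",[(352,38),(602,88),(577,208),(326,153)],(135,155),.03),
  ("tray",[(75,190),(280,235),(230,445),(28,400)],(135,155),.022),
  ("rack",[(296,333),(545,298),(560,408),(310,447)],(290,150),.012)]:
    P=box(pts,off,z);d=(P[0]+P[3]-P[1]-P[2]);x=(P[0]+P[1]-P[2]-P[3])
    yaw=np.angle(np.exp(1j*np.array([np.arctan2(d[1],d[0])-np.pi/2,np.arctan2(x[1],x[0])])));L=np.array([np.hypot(*d),np.hypot(*x)])
    print(n,P.mean(0),yaw,L/2); out[n]=(P.mean(0),(yaw*L**2).sum()/(L**2).sum())
f=out["fix"];ax=local(f[0],f[1],[0,-.115,0])[0]
kn=box([(766,119)],(135,155),.085)[0]
print("axis",ax,"knob",kn,"r",np.hypot(*(kn-ax[:2])),"ang",np.arctan2(*(kn-ax[:2])[::-1]))
im=ctrl.snapshot("top")
for u,v in [(501,284),(404,388),(666,277),(574,381)]:
    print(find(box([(u,v)],(135,155),.034)[0],im))
for nm,(u,v),o,z in [("jar",(343,269),(135,155),.061),("loupe",(191,289),(290,150),.038)]: print(nm,box([(u,v)],o,z))
# overlay check
big=cv2.resize(im[150:285,130:440,::-1],None,fx=2.58,fy=2.58,interpolation=cv2.INTER_CUBIC)
def draw(o,yaw,hx,hy,z,y0=0):
    p=w2p("top",local(o,yaw,[(sx*hx,y0+sy*hy,z) for sx,sy in((1,1),(1,-1),(-1,-1),(-1,1))]))
    cv2.polylines(big,[np.round((p-[130,150]+.5)*2.58).astype(int)],True,(0,255,0),1)
for n,z,zf in(("fix",.03,.022),("rack",.012,.004)):
    draw(*out[n],.04,.087,z)
    for y in(-.054,0,.054):draw(*out[n],.028,.02,z,y)
draw(*out["tray"],.075,.07,.022)
cv2.imwrite("pics/ov.png",big)
E
python3 calib.py
```

```text
fix [0.60023546 0.0809721 ] [-0.18458607 -0.18771173] [0.1703781  0.08050445]
tray [0.4660207  0.28436287] [-0.19755448 -0.19293622] [0.13807211 0.14240607]
rack [ 0.45425498 -0.31902631] [0.16188199 0.13697846] [0.17480138 0.07677275]
axis [ 0.57906391 -0.03206225  0.        ] knob [ 0.60036263 -0.11365157] r 0.08432349468461371 ang -1.3154469614160855
(array([0.49328484, 0.05496626]), np.float64(-1.4625397106552867), (array([0.49233779, 0.05425118]), [0.03479124145507812, 0.050962548828125]), np.float64(44.734375))
(array([0.4226187 , 0.11765941]), np.float64(1.3663811362681209), (array([0.42311313, 0.11598057]), [0.03615178833007812, 0.051910211181640624]), np.float64(42.84375))
(array([ 0.49953746, -0.05449337]), np.float64(-1.5141162318640373), (array([ 0.49823237, -0.05306028]), [0.035814620971679687, 0.051984130859375]), np.float64(68.109375))
(array([0.43039016, 0.00532343]), np.float64(1.344408193062204), (array([0.43042173, 0.00500875]), [0.03587911071777344, 0.049789178466796875]), np.float64(69.953125))
jar [[0.49984678 0.15480286]]
loupe [[ 0.50655326 -0.15117771]]
```

View pics/ov.png

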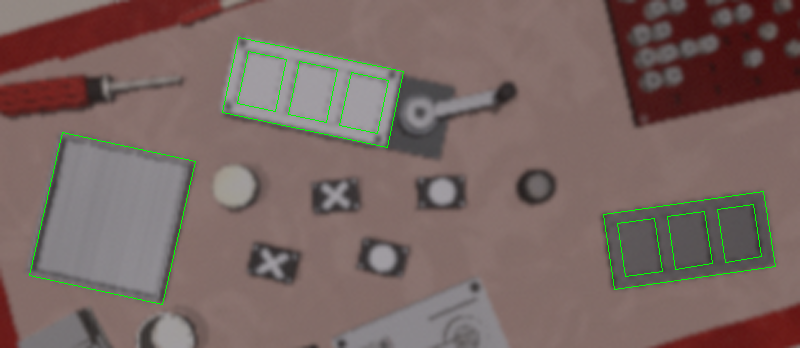

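The overlay fits the fixture, tray and rack outlines and their nests. I'll start with the cross-tagged modules.

```bash
cat > pp.py <<'E'
from h2 import *
FIX=(np.array([.6002,.0810]),-.185); TRAY=(np.array([.4660,.2844]),-.196); RACK=(np.array([.4543,-.3190]),.158)
UP=.16; TIP=.011
def ori(pos,yaw):
    best=None
    for k in(-1,0,1,2):
        o=[np.pi,0,float(np.angle(np.exp(1j*(yaw+k*np.pi))))];q=ctrl.solve_ik(pos,o)
        if q is not None and (best is None or abs(q[6])<best[0]): best=(abs(q[6]),o)
    assert best,(pos,yaw); return best[1]
def pick(xy,yaw,zb=0,opening=.052):
    p=[*xy,UP];o=ori(p,yaw);ctrl.goto(p,o);ctrl.move_gripper(opening)
    ctrl.move_straight([*xy,zb+TIP+.03],o,vel=.2)
    if ctrl.move_straight([*xy,zb+TIP],o,vel=.06,stop_force=12):print("pick touched",ctrl.read_state()["tool_pos"])
    w=ctrl.move_gripper(.0,effort=25)
    ctrl.move_straight(p,o,vel=.15);st=ctrl.read_state();print("grip",st["gripper_width"],st["finger_force"],st["time"])
    return st["gripper_width"]>.026
def place(xy,yaw,zb,rel=.041):
    p=[*xy,UP];o=ori(p,yaw);ctrl.goto(p,o);st=ctrl.read_state();print("pre",st["gripper_width"])
    if st["gripper_width"]<.026:print("LOST");return False
    ctrl.move_straight([*xy,zb+TIP+.02],o,vel=.15)
    hit=ctrl.move_straight([*xy,zb+TIP+.001],o,vel=.04,stop_force=8)
    st=ctrl.read_state();print("placed",hit,st["tool_pos"],st["gripper_width"])
    ctrl.move_gripper(rel);ctrl.move_straight(p,o,vel=.15);return True
def spot(F,x,y):return local(F[0],F[1],[x,y,0])[0,:2]
def shot(name,x0,y0,x1,y1):
    im=ctrl.snapshot("top")[y0:y1,x0:x1,::-1];s=min(800/(x1-x0),600/(y1-y0))
    cv2.imwrite(f"pics/{name}.png",cv2.resize(im,None,fx=s,fy=s,interpolation=cv2.INTER_CUBIC))
E
python3 - <<'E'
from pp import *
m=find((.4229,.1170));print(m)
c=(m[0]+m[2][0])/2
if pick(c,m[1]): place(spot(TRAY,-.034,0),TRAY[1],.005)
im=ctrl.snapshot("top");cv2.imwrite("pics/s1.png",im[140:290,130:440,::-1])
for s in [(.4929,.0545),(.499,-.054),(.4304,.0052)]:
    try:print(find(s,im))
    except Exception as e:print(e)
print(ctrl.read_state()["time"])
E
```

```text
(array([0.42259064, 0.11764597]), np.float64(1.372831445586347), (array([0.42321426, 0.1160276 ]), [0.03624400024414062, 0.051865948486328126]), np.float64(42.875))
grip 0.03158962271413385 24.92090553045273 5.7417
pre 0.03210247675653343
placed True [0.43225696 0.29078504 0.01623105] 0.032114190099280814
(array([0.49332293, 0.05488372]), np.float64(-1.4605100073976178), (array([0.49199023, 0.054364  ]), [0.03276214294433594, 0.04953193054199219]), np.float64(56.328125))
(array([ 0.4995649 , -0.05457377]), np.float64(-1.5064500646725136), (array([ 0.498046  , -0.05323545]), [0.03402633972167969, 0.050288409423828125]), np.float64(76.328125))
(array([0.43192144, 0.01314003]), np.float64(-0.17928253984553422), (array([0.43329014, 0.01929704]), [0.019622686767578126, 0.03421886596679687]), np.float64(22.875))
9.9
```

View pics/s1.png

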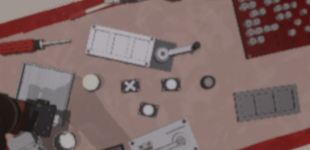

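The first cross is at its tray spot, with the arm above it, and the other three haven't moved. Next is the second cross.

Run:
```python
from pp import *
m=find((.4929,.0545));c=(m[0]+m[2][0])/2
if pick(c,m[1]) and place(spot(TRAY,.034,0),TRAY[1],.005):
    m=find((.499,-.054));print(m);c=(m[0]+m[2][0])/2
    if pick(c,m[1]): place(spot(FIX,0,.054),FIX[1],.022)
ctrl.goto([.42,-.2,.25],ori([.42,-.2,.25],0))
shot("s2",135,150,335,290)
try:print(find((.4304,.0052)))
except Exception as e:print(e)
print(ctrl.read_state()["time"])
```

```text
grip 0.0318678958944086 24.999852776527405 14.3167
pre 0.031548256228074535
placed True [0.49886943 0.27761828 0.01626481] 0.03186647628790407
(array([ 0.49955669, -0.05453548]), np.float64(-1.5014182839477286), (array([ 0.49796113, -0.0532704 ]), [0.03365279846191406, 0.04961004333496094]), np.float64(78.703125))
grip 0.03166807631897026 24.999802708625793 22.9167
pre 0.03189612161055891
placed False [0.6099213  0.13479365 0.03365965] 0.031712763022251365
(array([0.43201533, 0.01354758]), np.float64(-0.17719395576064034), (array([0.43344526, 0.01948833]), [0.018692364501953124, 0.03384482727050781]), np.float64(20.96875))
28.7167
```

View pics/s2.png

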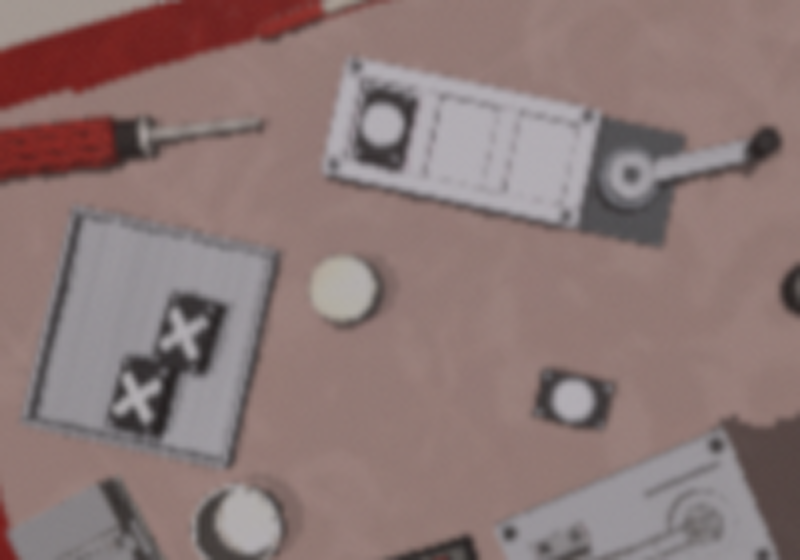

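Both crosses are in the tray, though the upper one was nudged and sits at (187,333). The first disc is in the left nest at (383,125). The second disc is at (574,400). I'll make the detector sturdier and check the heights.

```bash
sed -i 's/np.ones((9,9))/np.ones((29,29))/; s/g<88/g<T/; s/z=.034):$/z=.034,T=95):/' h2.py
python3 - <<'E'
from pp import *
im=ctrl.snapshot("top")
for s,z in[((.4304,.0052),.034),(spot(FIX,0,.054),.056)]:
  for T in(90,105):
    try:print(find(s,im,z,T))
    except Exception as e:print(e)
a=lambda x,y,z:p2w("top",135+(x+.5)/4-.5,150+(y+.5)/4-.5,z)
for q in((187,333),(138,395)):
    d=a(*q,.039)-TRAY[0];c,s=np.cos(TRAY[1]),np.sin(TRAY[1]);print(c*d[0]+s*d[1],-s*d[0]+c*d[1])
s=ctrl.snapshot("scene");p=w2p("scene",[*TRAY[0],.03])[0].astype(int);print(p)
x,y=p;c=s[y-50:y+50,x-50:x+85,::-1];cv2.imwrite("pics/s3.png",cv2.resize(c,None,fx=5,fy=5,interpolation=cv2.INTER_CUBIC))
E
```

```text
(array([0.43199452, 0.01302126]), np.float64(-0.18953557688428546), (array([0.43331943, 0.01911429]), [0.01974600067138672, 0.03418738708496094]), np.float64(24.234375))
(array([0.4303594 , 0.00526867]), np.float64(1.3451030117906058), (array([0.43046782, 0.00504733]), [0.03723297119140625, 0.05118661499023437]), np.float64(79.53125))
(array([0.60751814, 0.1334044 ]), np.float64(-0.17390135654692074), (array([0.60493984, 0.1314431 ]), [0.032721478271484375, 0.04969079895019531]), np.float64(84.609375))
(array([0.60753532, 0.13351879]), np.float64(-0.18469714581582952), (array([0.60542402, 0.13162883]), [0.03454127197265625, 0.05191625366210938]), np.float64(85.28125))
0.008390155990699668 -0.02480589598593378
-0.037756087479009465 -0.0028986684401747648
[205 185]
```

View pics/s3.png

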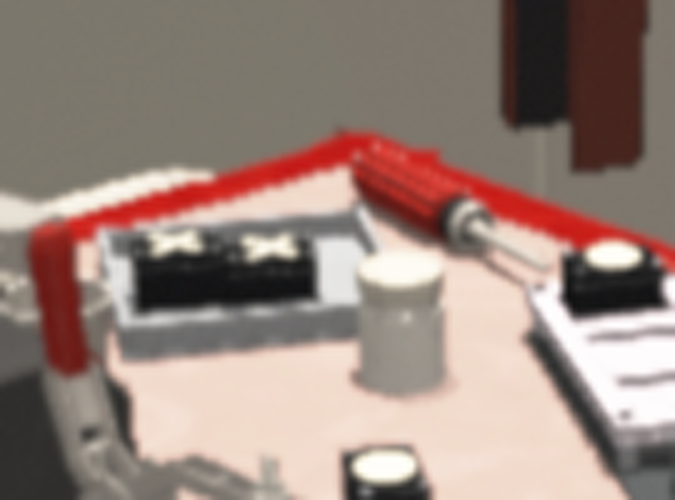

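Both crosses stand upright in the tray. Next is the second disc, then a check before the lever.

Run:
```python
from pp import *
m=find((.4304,.0052),T=105);print(m);c=(m[0]+m[2][0])/2
if pick(c,m[1]): place(spot(FIX,0,-.054),FIX[1],.022)
ctrl.goto([.42,-.2,.25],ori([.42,-.2,.25],0))
shot("s4",215,150,355,255)
a=lambda x,y,z:p2w("top",135+(x+.5)/4-.5,150+(y+.5)/4-.5,z)
k=a(765,138,.085)
for z in(.045,.055):h=a(631,175,z);print(h,k,np.hypot(*(k-h)))
print(spot(FIX,0,-.115),ctrl.read_state()["time"])
s=ctrl.snapshot("scene");p=w2p("scene",[*FIX[0],.03])[0].astype(int)
x,y=p;c=s[y-50:y+60,x-60:x+85,::-1];cv2.imwrite("pics/s5.png",cv2.resize(c,None,fx=5,fy=5,interpolation=cv2.INTER_CUBIC))
```

```text
(array([0.43035845, 0.00526061]), np.float64(1.3529655954349007), (array([0.43044614, 0.00500423]), [0.037145608520507814, 0.05097919616699219]), np.float64(79.546875))
grip 0.03168955520128003 24.974382519721985 33.1667
pre 0.031863198483455646
placed True [0.59002394 0.02865537 0.0332314 ] 0.031607030378282615
[ 0.5790624  -0.02987112] [ 0.60098756 -0.11300274] 0.08597428577283442
[ 0.57814039 -0.02940242] [ 0.60098756 -0.11300274] 0.08666606189983132
[ 0.57904615 -0.03203767] 38.2417
```

View pics/s4.png

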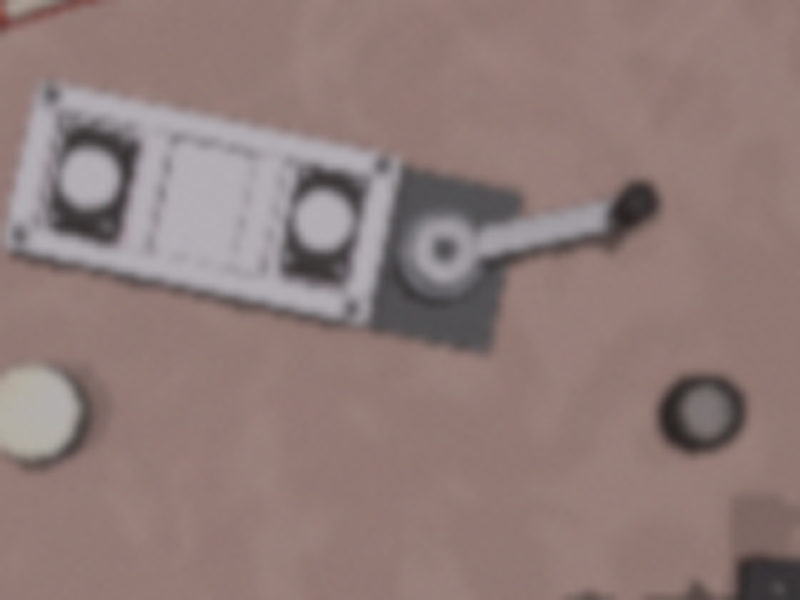

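View pics/s5.png

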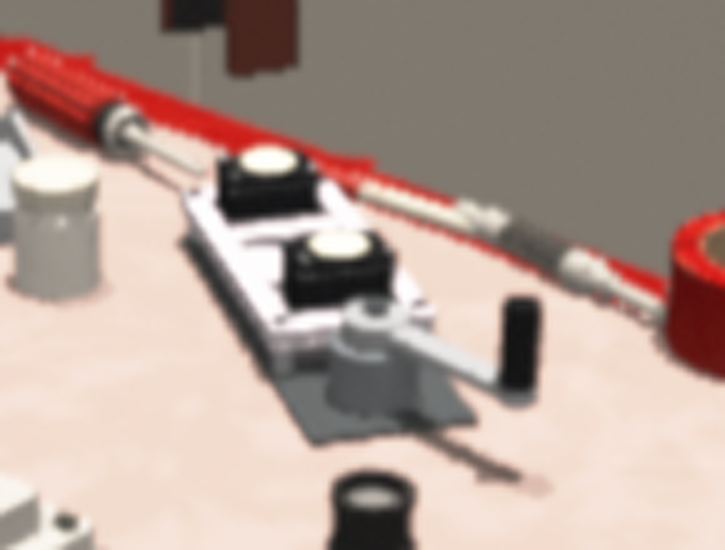

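Two modules lie flat in the nests, and the lever axis and knob estimates agree. Next I'll swing the lever with the fingers straddling the post.

Run:
```python
from pp import *
A=np.array([.579,-.031]);a0=-1.309
pos=lambda t,z=.053:[A[0]+.0875*np.cos(a0-t),A[1]+.0875*np.sin(a0-t),z]
y0=ori(pos(.5),a0-.5)[2]; y=lambda t:[np.pi,0,y0+.5-t]
ctrl.goto(pos(0,.16),y(0));ctrl.move_gripper(.034)
print(ctrl.move_straight(pos(0),y(0),vel=.08,stop_force=10))
ctrl.move_gripper(.023,effort=10);print(ctrl.read_state()["gripper_width"])
for t in np.arange(.1,.85,.1):ctrl.move_straight(pos(t),y(t),vel=.08)
F=[]
for t in(.88,.95,1.0,1.04):
    h=ctrl.move_straight(pos(t),y(t),vel=.04,stop_force=12);st=ctrl.read_state()
    d=st["tool_pos"][:2]-A;print(t,h,a0-np.arctan2(d[1],d[0]),st["force"])
    if h:break
shot("lev",215,150,355,255)
ctrl.pause(.6);tt=t
for t in np.append(np.arange(tt-.1,0,-.1),[0,-.03,0]):ctrl.move_straight(pos(t),y(t),vel=.08)
ctrl.move_gripper(.036);ctrl.move_straight(pos(0,.16),y(0));ctrl.goto([.42,-.2,.25],ori([.42,-.2,.25],0))
shot("s6",215,150,355,255);st=ctrl.read_state();print(st["time"],st["force"])
import shutil
a=cv2.imread("pics/lev.png");b=cv2.imread("pics/s6.png")
cv2.imwrite("pics/pair.png",cv2.resize(np.hstack([a,b]),(800,300)))
```

```text
False
0.022626819700835833
0.88 False 0.8624576731245825 [ 5.11112166 -3.9410702  -0.27694823]
0.95 False 0.9300711569600371 [ 5.53591649 -4.68486867  0.10111444]
1.0 False 0.977871272653595 [ 6.01113352 -5.05050778  0.65467539]
1.04 False 1.0154608351342536 [ 6.36299278 -5.0546939  -0.31132457]
51.9583 [ 0.27416312 -0.451208    0.48268491]
```

View pics/pair.png

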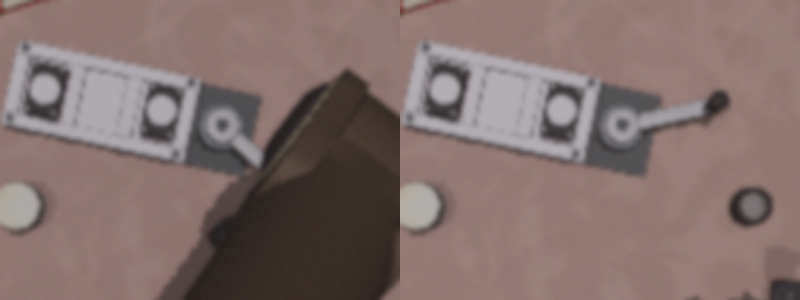

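During the hold the force reached 8.1 N, which matches the quoted figure at the stop, at an angle of about 0.99 rad. The right half of the picture shows the lever back at rest. Next I'll move the modules to the rack.

Run:
```python
from pp import *
for y in(-.054,.054):
    s=spot(FIX,0,y);m=find(s,z=.056);print(s,m);c=(s+m[0])/2
    if pick(c,FIX[1],.022,opening=.044): place(spot(RACK,0,y),RACK[1],.004)
    ctrl.goto([.42,.1,.25],ori([.42,.1,.25],0))
shot("s7",340,195,440,275)
s=ctrl.snapshot("scene");p=w2p("scene",[*RACK[0],.03])[0].astype(int)
x,y=p;c=s[y-60:y+60,x-75:x+75,::-1];cv2.imwrite("pics/s8.png",cv2.resize(c,None,fx=5,fy=5,interpolation=cv2.INTER_CUBIC))
print(ctrl.read_state()["time"])
```

```text
[0.59026689 0.02792144] (array([0.60042108, 0.0245906 ]), np.float64(1.359177285519456), (array([0.60546323, 0.02321323]), [0.014895074462890625, 0.029523226928710938]), np.float64(13.21875))
grip 0.03200524786558504 24.9654221534729 56.1667
pre 0.03182835738795779
placed True [ 0.46399106 -0.37230126  0.02087412] 0.03166919163682485
[0.61013311 0.13407856] (array([0.60751187, 0.1333263 ]), np.float64(-0.17787585815775486), (array([0.60517988, 0.13145786]), [0.03379338684082031, 0.051232659912109374]), np.float64(80.1875))
grip 0.031808615198305065 24.959321916103363 66.1583
pre 0.03213523286918261
placed True [ 0.44568326 -0.26530743  0.01531503] 0.03156192502621381
72.3083
```

View pics/s8.png

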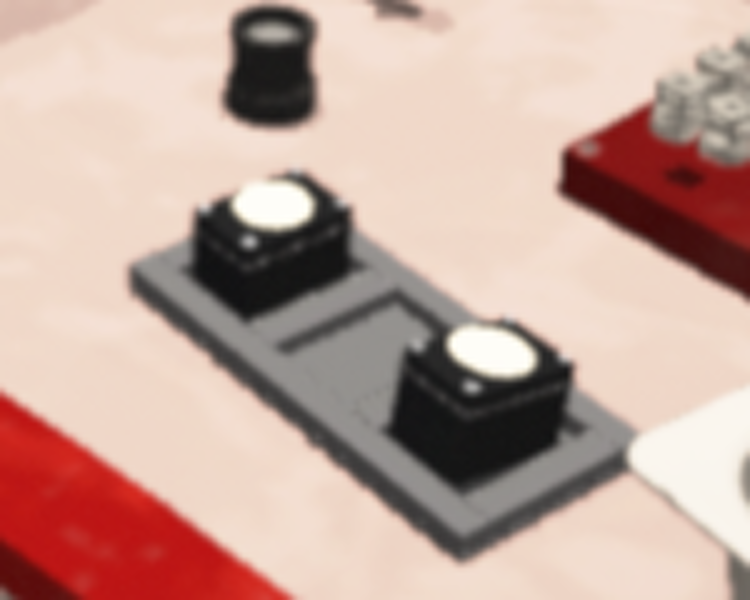

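The rear module (y=+0.054) is seated. The front one, at (480,390), sits on the -x rim because I picked it about 5 mm off. I'll measure it from the top view.

Run:
```python
from pp import *
im=ctrl.snapshot("top");c,s=np.cos(RACK[1]),np.sin(RACK[1])
for y,z in((-.054,.044),(.054,.038)):
  for T in(60,70,80):
    try:
      m=find(spot(RACK,0,y),im,z,T)
      for q in(m[0],m[2][0]):
        d=q-RACK[0];print(y,T,np.round([c*d[0]+s*d[1],-s*d[0]+c*d[1]-y],4),m[1],m[2][1])
    except Exception as e:print(e)
```

```text
-0.054 60 [ 0.0001 -0.0012] 0.24074641694704368 [0.044927545166015624, 0.050667584228515625]
-0.054 60 [-0.0014  0.007 ] 0.24074641694704368 [0.044927545166015624, 0.050667584228515625]
-0.054 70 [ 0.0001 -0.0012] 0.23708052577227923 [0.04804620361328125, 0.05486201171875]
-0.054 70 [-0.0005  0.0073] 0.23708052577227923 [0.04804620361328125, 0.05486201171875]
-0.054 80 [ 0.0001 -0.0012] -1.389599140573163 [0.05959793701171875, 0.068448046875]
-0.054 80 [0.0009 0.0154] -1.389599140573163 [0.05959793701171875, 0.068448046875]
0.054 60 [-0.0022 -0.0015] 0.13592095929924297 [0.03932244262695313, 0.04924011840820312]
0.054 60 [-0.001   0.0044] 0.13592095929924297 [0.03932244262695313, 0.04924011840820312]
0.054 70 [-0.0022 -0.0015] 0.14077649285532434 [0.042157968139648436, 0.05160408935546875]
0.054 70 [-0.001   0.0041] 0.14077649285532434 [0.042157968139648436, 0.05160408935546875]
0.054 80 [-0.0022 -0.0015] 0.15851798933948458 [0.045479550170898435, 0.0573873779296875]
0.054 80 [0.0008 0.0043] 0.15851798933948458 [0.045479550170898435, 0.0573873779296875]
```

View pics/s7.png

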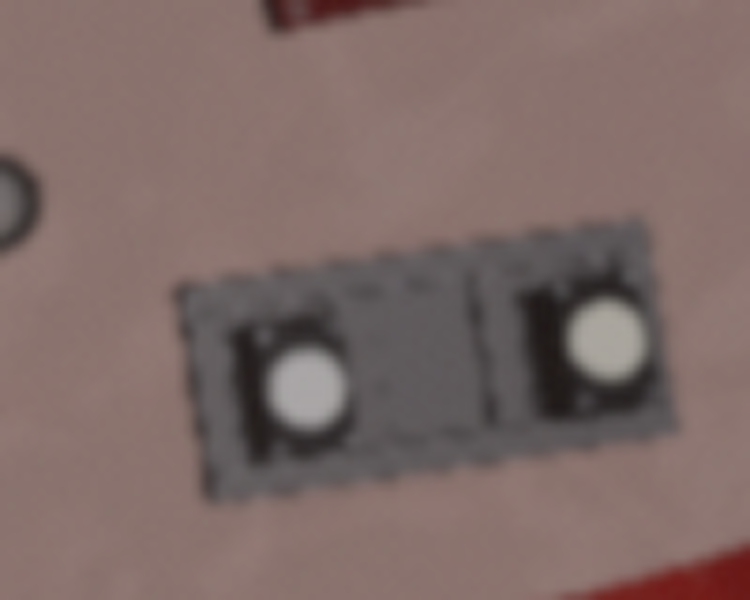

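Run:
```python
from pp import *
from scipy.optimize import least_squares
def tag(n,seed,r=11):
    g=cv2.cvtColor(ctrl.snapshot(n),cv2.COLOR_RGB2GRAY);u,v=np.round(seed).astype(int)
    g=g[v-r:v+r+1,u-r:u+r+1].astype(float);w=np.clip(g-(g.max()*.5+np.percentile(g,20)*.5),0,30)
    k,l,st,ce=cv2.connectedComponentsWithStats((w>0).astype(np.uint8));i=l[r,r];w=w*(l==i)
    print(n,i,st[i]);Y,X=np.mgrid[-r:r+1,-r:r+1]
    return np.array([u+(X*w).sum()/w.sum(),v+(Y*w).sum()/w.sum()])
c,s=np.cos(RACK[1]),np.sin(RACK[1])
for y,z in((-.054,.044),(.054,.038)):
    P=np.array([*spot(RACK,0,y),z]);o=[tag(n,w2p(n,P)[0]) for n in("top","scene")]
    f=least_squares(lambda p:np.r_[w2p("top",p)[0]-o[0],w2p("scene",p)[0]-o[1]],P)
    d=f.x[:2]-RACK[0];print(f.x,[c*d[0]+s*d[1],-s*d[0]+c*d[1]-y],f.fun)
```

```text
top 2 [ 7  6 10 11 84]
scene 1 [  0   0  23  17 272]
[ 0.46440058 -0.37153239  0.051184  ] [np.float64(0.001709136333115176), np.float64(0.0005326941572068242)] [ 0.25017342 -0.41688603 -0.28624124  0.03675273]
top 1 [ 7  7 10 10 83]
scene 1 [  0   0  23  15 266]
[ 0.44380828 -0.26464302  0.04808341] [np.float64(-0.0018083220887099329), np.float64(0.0013307072348105325)] [-0.07940411  0.14864001  0.11059178 -0.00835208]
```

Run:
```python
from pp import *
from scipy.optimize import least_squares
ims={n:cv2.cvtColor(ctrl.snapshot(n),cv2.COLOR_RGB2GRAY) for n in("top","scene")}
def tag(n,seed,r):
    g=ims[n];u,v=np.round(seed).astype(int);g=g[v-r:v+r+1,u-r:u+r+1]
    g=cv2.resize(g,None,fx=8,fy=8,interpolation=cv2.INTER_CUBIC)
    b=(g>(130 if n=="top" else 170)).astype(np.uint8)
    k,l,st,ce=cv2.connectedComponentsWithStats(b);m=(2*r+1)*4
    i=1+np.argmin(np.hypot(*(ce[1:]-m).T)+1e3*(st[1:,4]<2000));print(n,st[i]/8)
    e=cv2.fitEllipse(max(cv2.findContours((l==i).astype(np.uint8),0,1)[0],key=len))
    return (np.array(e[0])+.5)/8-.5+[u-r,v-r]
c,s=np.cos(RACK[1]),np.sin(RACK[1])
for y,z in((-.054,.044),(.054,.038)):
    P=np.array([*spot(RACK,0,y),z]);o=[tag("top",w2p("top",P)[0],10),tag("scene",w2p("scene",P)[0],15)]
    f=least_squares(lambda p:np.r_[w2p("top",p)[0]-o[0],w2p("scene",p)[0]-o[1]],P)
    d=f.x[:2]-RACK[0];print(f.x,[c*d[0]+s*d[1],-s*d[0]+c*d[1]-y],f.fun)
```

```text
top [  6.375   5.625   9.25    9.5   548.25 ]
scene [   6.625    9.5     17.5     10.875 1085.625]
[ 0.46222176 -0.37230457  0.04565986] [np.float64(-0.0005640406891397991), np.float64(0.0001129616451517601)] [-0.20552197  0.34387817  0.23495701 -0.02972545]
top [  6.5     6.125   9.125   9.375 552.125]
scene [   0.       0.      31.      18.75  3586.375]
[ 0.44447246 -0.26367858  0.0526517 ] [np.float64(-0.0010006648789678742), np.float64(0.002178629573893698)] [ 0.03674285 -0.06871482 -0.05130404  0.00389577]
```

The front module sits about 7 mm high and turned by roughly 0.08 rad. I'll pick it again and seat it with a small search.

Run:
```python
from pp import *
c=spot(RACK,-.0005,-.0545)
if pick(c,RACK[1]+.05,.010,opening=.046):
    yaw=RACK[1]
    for dx,dy in[(.001,.001),(.001,.003),(.004,.001),(-.002,.001),(.004,.003),(-.002,.003),(.001,-.001),(.004,-.001),(-.002,-.001),(-.004,.001),(.006,.001)]:
        xy=spot(RACK,dx,-.054+dy);o=ori([*xy,.05],yaw)
        ctrl.move_straight([*xy,.06 if dx==.001==dy else .028],o,vel=.1)
        hit=ctrl.move_straight([*xy,.0155],o,vel=.03,stop_force=8);z=ctrl.read_state()["tool_pos"][2];print(dx,dy,hit,z)
        if z<.018:break
    st=ctrl.read_state();print(st["gripper_width"])
    ctrl.move_gripper(.041);ctrl.move_straight([*xy,.16],o);
ctrl.goto([.42,.1,.25],ori([.42,.1,.25],0))
s=ctrl.snapshot("scene");p=w2p("scene",[*RACK[0],.03])[0].astype(int)
x,y=p;k=s[y-60:y+60,x-75:x+75,::-1];cv2.imwrite("pics/s9.png",cv2.resize(k,None,fx=5,fy=5,interpolation=cv2.INTER_CUBIC))
print(ctrl.read_state()["time"])
```

```text
grip 0.032235156436440406 24.624349772930145 77.5333
0.001 0.001 True 0.020507351010639028
0.001 0.003 True 0.01942311844025808
0.004 0.001 True 0.01841776893865703
-0.002 0.001 True 0.020567818985570845
0.004 0.003 True 0.017603472813711298
0.03208034881891769
85.575
```

View pics/s9.png

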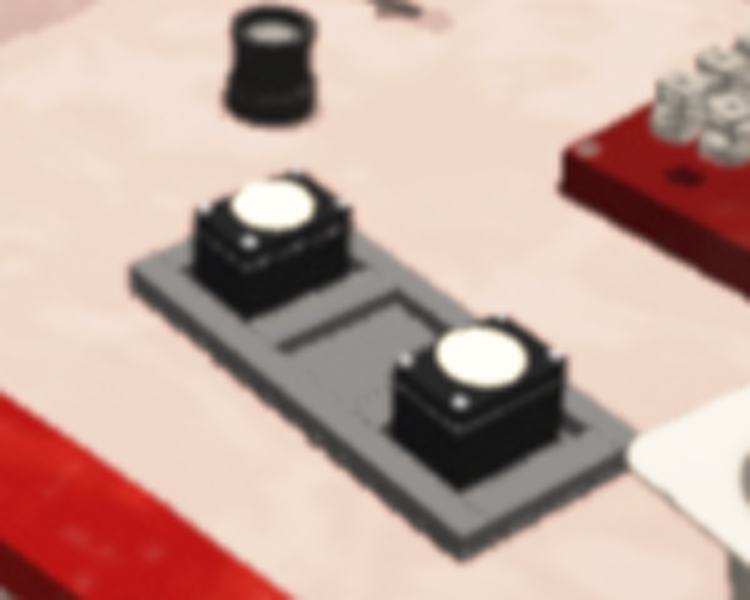

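The front module looks lower now, but I can't tell from this view whether it's seated. I'll fit its 3D outline in both pictures, with the rear module as a control.

```bash
cat > fit.py <<'E'
from pp import *
from scipy.optimize import minimize
from scipy.spatial.transform import Rotation as R
C=np.array([(a*.024,b*.016,h) for a in(1,-1) for b in(1,-1) for h in(0,.034)])
def fit(y,F=RACK,zb=.004):
    S=6;r=24;obs=[]
    for n,T in(("top",66),("scene",70)):
        g=cv2.cvtColor(ctrl.snapshot(n),cv2.COLOR_RGB2GRAY);u,v=np.round(w2p(n,[*spot(F,0,y),zb+.017])[0]).astype(int)
        g=cv2.resize(g[v-r:v+r,u-r:u+r],None,fx=S,fy=S,interpolation=cv2.INTER_CUBIC)
        b=cv2.morphologyEx((g<T).astype(np.uint8),cv2.MORPH_OPEN,np.ones((9,9)))
        l=cv2.connectedComponentsWithStats(b)
        i=min((i for i in range(1,l[0]) if l[2][i,4]>1500),key=lambda i:np.hypot(*(l[3][i]-r*S)))
        k=max(cv2.findContours((l[1]==i).astype(np.uint8),0,1)[0],key=len)
        m=np.zeros_like(b);cv2.drawContours(m,[cv2.convexHull(k)],-1,1,-1);obs.append((n,m,u,v))
    def cost(p,full=False):
        c=spot(F,p[0],y+p[1]);X=C@R.from_euler("ZYX",[F[1]+p[3],p[4],p[5]]).as_matrix().T+[*c,zb+p[2]];e=[]
        for n,m,u,v in obs:
            q=((w2p(n,X)-[u-r,v-r]+.5)*S-.5);k=np.zeros_like(m)
            cv2.fillConvexPoly(k,cv2.convexHull(np.round(q*16).astype(np.int32)),1,shift=4)
            e.append((k!=m).sum()/S/S)
        return e if full else sum(e)+2*(p[4]**2+p[5]**2)
    def run(mask):
        idx=np.flatnonzero(mask);best=None
        ex=lambda v:np.bincount(idx,v,6)
        for s0 in(1,-1):
            sx=np.vstack([np.zeros(6),np.diag([.004,.004,.005,.1,.1,.1])*s0])[np.r_[True,np.array(mask,bool)]][:,idx]
            o=minimize(lambda v:cost(ex(v)),sx[0],method="Nelder-Mead",options=dict(initial_simplex=sx,maxiter=600,xatol=1e-4,fatol=.05))
            if best is None or o.fun<best.fun:best=o
        p=ex(best.x);print(y,np.round(p,4),np.round(cost(p,True),1))
    run([1,1,0,1,0,0]);run([1,1,1,1,0,0]);run([1,1,1,1,1,1])
if __name__=="__main__":
    fit(.054);fit(-.054)
E
python3 fit.py
```

```text
0.054 [-0.002   0.0009  0.      0.0123  0.      0.    ] [ 18.3 212.3]
0.054 [-0.0019  0.0008  0.      0.0599  0.      0.    ] [ 21.8 208.2]
0.054 [-0.0068 -0.0045  0.0017  0.1513  0.3746 -0.3104] [ 65.6 106.1]
-0.054 [-0.0012  0.0029  0.      0.027   0.      0.    ] [ 22.  203.2]
-0.054 [-0.0013  0.0028  0.0015  0.0694  0.      0.    ] [ 18.6 199.6]
-0.054 [-0.0069  0.002   0.0032  0.1081  0.3302 -0.0117] [ 41.3 144.3]
```

Run:
```python
from pp import *
g=cv2.cvtColor(ctrl.snapshot("scene"),cv2.COLOR_RGB2GRAY)
u,v=np.round(w2p("scene",[*spot(RACK,0,-.054),.02])[0]).astype(int)
for r in g[v-26:v+24:2,u-26:u+26:2]:print(" ".join("%3d"%x for x in r))
```

```text
146 146 145 137 118 142 147 152 189 219 227 225 224 226 227 228 227 228 228 227 228 227 226 223 221 220
144 132 102  78  67  93 134 146 148 163 212 226 227 227 227 227 227 227 226 227 228 227 227 226 223 221
 96  75  80 102 123  72  73 122 144 147 154 199 225 227 227 227 228 228 227 227 227 227 227 227 226 226
 80 102 138 146 146 129  90  65 103 141 147 148 168 151 147 154 210 227 228 227 228 227 227 226 226 226
136 144 147 146 147 146 143  99  63  94 158 167 172 135  88  51  88 176 222 226 227 227 228 227 227 226
146 146 147 147 146 146 146 140 103 218 250 252 253 251 247 191  83  54 142 213 225 226 227 226 227 227
147 146 146 146 147 145 127  92 161 253 253 253 253 253 253 253 229  67  43 116 216 222 223 223 224 224
147 146 146 146 146 173  66  42 157 252 253 253 253 253 253 253 251 124  41  77 154 167 220 222 221 221
146 146 147 139  75  92  46  41  74 231 253 253 253 253 253 253 247 106  40  37  34 141 220 221 221 221
146 146 146 125  41  26  37  41  41  85 194 246 250 251 250 244 147  42  28  24  33 136 219 221 221 221
146 146 142 123  51  35  24  35  40  41  48  72 112 132 113 
[... 799 characters left out ...]
  69  21  19  20  20  20  21  27  62 110 139 145 145 145 145 139 116  83  73
 96  66  64  97 140 145 145 139  89  27  20  21  27  62 101 134 144 145 145 145 141 122  88  69  80  94
197 126  65  61  85 132 145 146 141 105  41  62 112 136 143 145 146 146 145 128  93  72  76  85 141 195
220 217 148  71  63  74 126 145 145 143 131 137 146 145 145 145 144 133 102  74  72  88 124 173 214 219
220 223 219 151  75  62  69 112 142 145 145 139 140 144 144 135 105  77  70  78 111 170 212 218 220 221
221 222 222 216 187  89  63  66 102 140 145 145 142 132 110  78  73  83  99 172 207 217 219 220 220 220
220 222 221 220 218 191  95  65  62  93 136 141 120  84  70  73  97 141 187 219 221 220 220 220 219 219
```

```bash
python3 - <<'E'
s=open('fit.py').read()
s=s.replace("(g<T).astype(np.uint8)","((g<T)|(g>(238 if n=='scene' else 130))).astype(np.uint8)").replace('("scene",70)','("scene",56)')
s=s.replace("        l=cv2","        b=cv2.morphologyEx(b,cv2.MORPH_CLOSE,np.ones((9,9)));b=cv2.dilate(b,np.ones((3,3))) if n=='scene' else b\n        l=cv2")
s=s.replace("r=24","r=22")
open('fit.py','w').write(s)
E
python3 fit.py
```

```text
0.054 [-0.0022  0.0007  0.      0.0276  0.      0.    ] [ 16.7 228.4]
0.054 [-0.0019  0.0008 -0.0006  0.0425  0.      0.    ] [ 19. 226.]
0.054 [-0.0055 -0.0068  0.0026  0.1248  0.3295 -0.468 ] [52.1 87.1]
-0.054 [-0.0013  0.003   0.      0.0704  0.      0.    ] [ 22.3 222.7]
-0.054 [-0.0014  0.003   0.0017  0.0962  0.      0.    ] [ 20.9 215.7]
-0.054 [-0.0064 -0.0011  0.0018  0.0974  0.3267 -0.2286] [ 52.8 133.6]
```

```bash
sed -i "s/m=np.zeros_like(b);/m=np.zeros_like(b);print(n,cv2.approxPolyDP(cv2.convexHull(k),8,True)[:,0].tolist(),cv2.convexHull(((w2p(n,C@R.from_euler('z',F[1]).as_matrix().T+[*spot(F,0,y),zb])-[u-r,v-r]+.5)*S).astype(np.float32))[:,0].round().tolist());/" fit.py
sed -i 's/    run(\[1,1,0,1/    return\n&/' fit.py; python3 fit.py
```

```text
top [[164, 84], [175, 102], [177, 188], [105, 201], [88, 98]] [[190.0, 187.0], [119.0, 197.0], [100.0, 193.0], [85.0, 89.0], [153.0, 79.0], [173.0, 80.0]]
scene [[218, 87], [221, 157], [135, 201], [92, 213], [32, 162], [40, 94], [63, 79], [195, 68]] [[236.0, 85.0], [231.0, 182.0], [103.0, 240.0], [36.0, 185.0], [38.0, 88.0], [167.0, 35.0]]
top [[161, 77], [184, 169], [163, 192], [96, 193], [83, 91]] [[192.0, 183.0], [122.0, 193.0], [97.0, 189.0], [81.0, 86.0], [148.0, 76.0], [176.0, 76.0]]
scene [[224, 78], [229, 151], [218, 167], [108, 226], [17, 161], [24, 87], [57, 63], [196, 53]] [[250.0, 82.0], [240.0, 186.0], [107.0, 256.0], [26.0, 190.0], [32.0, 86.0], [165.0, 22.0]]
```

The mask is short because the pocket hides the lower 8 mm of the module. I'll refit with only the part above the plate.

```bash
sed -i '/^    return$/d; s/h in(0,.034)/h in(.0085,.034)/' fit.py; sed -i 's/print(n,cv2.approx.*tolist());//' fit.py; python3 fit.py
```

```text
0.054 [-0.0021  0.0005  0.      0.0125  0.      0.    ] [ 23.2 107.8]
0.054 [-0.0018  0.0013 -0.0019  0.0319  0.      0.    ] [14.5 95. ]
0.054 [-0.0025  0.0011 -0.0022  0.0212  0.0488 -0.0341] [18.8 84.7]
-0.054 [-0.0021  0.0021  0.      0.0067  0.      0.    ] [ 30.2 105.2]
-0.054 [-0.001   0.0028 -0.0023  0.0079  0.      0.    ] [20.  90.7]
-0.054 [-0.003   0.0028 -0.0028  0.0492  0.0986 -0.009 ] [27.6 73. ]
```

Relative to the seated control, the front module's height now matches. I'll confirm by touching the top of both modules at each end.

Run:
```python
from pp import *
ctrl.goto([.45,-.1,.16],ori([.45,-.1,.16],RACK[1]));ctrl.move_gripper(0)
for y in(.054,-.054):
    for x in(-.02,.02):
        p=spot(RACK,x,y);o=ori([*p,.1],RACK[1])
        ctrl.move_straight([*p,.09],o,vel=.2);ctrl.move_straight([*p,.055],o,vel=.1)
        h=ctrl.move_straight([*p,.034],o,vel=.02,stop_force=3);print(y,x,h,ctrl.read_state()["tool_pos"][2])
        ctrl.move_straight([*p,.09],o,vel=.2)
ctrl.goto([.42,.1,.25],ori([.42,.1,.25],0))
im=ctrl.snapshot("top")
a=lambda x,y,z:p2w("top",135+(x+.5)/4-.5,150+(y+.5)/4-.5,z)
g=cv2.cvtColor(im,cv2.COLOR_RGB2GRAY);print(g[184-3:184+4,323:331].min(), ctrl.read_state()["time"])
for q in((187,333),(138,395)):
    m=find(a(*q,.039),im,.039);print(m[0]-TRAY[0],m[3])
```

```text
0.054 -0.02 True 0.038417032059031644
0.054 0.02 True 0.03842535360127078
-0.054 -0.02 True 0.03844899025205653
-0.054 0.02 True 0.0384592586801282
36 100.0917
[-0.00574354 -0.033114  ] 231.765625
[-0.01135115 -0.00865152] 116.40625
```

Run:
```python
from pp import *
ctrl.goto([.42,-.2,.25],ori([.42,-.2,.25],0))
shot("s10",135,150,335,290)
a,b=[cv2.imread(f"pics/{n}.png",0).astype(float) for n in("s2","s10")]
d=abs(a-b)
for n,(x0,y0,x1,y1) in dict(tray=(20,200,290,470),jar=(290,240,400,345),lever=(580,110,799,250),nest=(320,50,600,230)).items():print(n,d[y0:y1,x0:x1].max(),d[y0:y1,x0:x1].mean())
```

```text
tray 3.0 0.49869684499314126
jar 3.0 0.4967965367965368
lever 4.0 0.5122309197651663
nest 124.0 6.60202380952381
```

The tray, jar and lever are unchanged since the earlier check, so I'm handing the job in.

```bash
python3 -c "
from station import ctrl
print(ctrl.job_done())"
```

```text
the job is handed in; nothing more can be done
None
```

I handed the job in at about 101 s of the 210 s limit, without seeing a verdict: both disc modules lie flat in the outgoing rack (confirmed by touch), both cross modules stand upright in the reject tray, the lever was swung to about 0.99 rad by my estimate, held, and is back at rest, and the jar and loupe were left in place.

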